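# Prise open the pump control box and pull its reset knob

### The job

The blue cover of the sloping pump control box is stuck shut: prise it up with the blade of the scraper, not with your fingers, and swing it right open so that it stays up. Lay the scraper flat on the bench again, then pull the red sprung knob inside the box out to its stop, hold it there for a good second and let it go back in. Leave the cover open and leave the can, the elbow, the brass union and the wrench where they are.

Things in the scene. Friction and masses are not known exactly. Their poses are not given: they have to be found in the camera images.
- box: Grey pump control box on a steel stand, fixed to the bench. Origin: on the bench, at the stand; low front looks to its -x, z up. The tray is tilted 30 degrees: up the slope u=(cos30,0,sin30), out of its face w=(-sin30,0,cos30). Tray inside 106 (u) x 138 (y) x 50 mm deep, walls 6; front wall's outer face 118 mm down-slope of the hinge. Base plate x -30..120, y -80..80, 6 thick.
- cover_hinge (a point): Middle of the cover's hinge line, at (75, 0, 220) mm in the box's axes; hinge axis = box y. Axes as the box. The tray's face plane (underside of the shut cover) runs from here down the slope.
- cover (a joint): Angle of the blue cover: 0 shut (in the face plane), grows as the front edge lifts, stop at 1.65 rad (then it leans 25 degrees from upright towards the front, above the tray). Stiff hinge, 0.2 N m friction: stays where it is left. Plate 140 mm down-slope from the hinge, 150 wide, 8 thick (outward of the face plane), 120 g.
- cover_lip (a point): Middle of the cover's front edge, on its underside; moves with it. x points along the cover to the hinge, y across, z out of its outer face. Here the cover overhangs the tray's front wall by 22 mm above a grey ledge; the gap between is 9 mm high, 22 deep, 150 wide, open to the front: the blade goes in along u.
- knob (a joint): How far the red knob is pulled, m: 0 home, stop at 0.022. Spring: 2.7 N at home, 6.7 N at the stop; springs back when released.
- knob_grip (a point): Centre of the red knob's head, a cylinder 26 mm in diameter, 22 long; its axis and point z lie along w (30 degrees from vertical), x up the slope. Moves with the knob. At home 59 mm down-slope of the hinge, mid-tray, outer end 10 mm below the face plane, head centre 29 mm above the tray floor.
- scraper: Stiff scraper, 165 mm long, 120 g. Origin: on its underside, 80 mm from the butt; x points to the blade's tip, z up. Wooden handle x -80 to -5, 26 mm wide, 24 mm high (z 0 to 24); steel blade x -5 to 85, 38 mm wide, 2.5 mm thick, centred at z = 12. Centre of mass about x = -13.
- scraper_tip (a point): Middle of the blade's front edge, at (85, 0, 12) mm on the scraper.
- wrench: Steel wrench lying on the bench, about 180 mm long; bystander. Origin at the middle of its underside, x along it.
- can: Closed orange can, 68 mm diameter, 75 mm high, beside the box; bystander. Origin: centre of underside.
- elbow: White plastic pipe elbow, 50 mm high, one limb upright and one along its +x to 48 mm, 50 mm across; bystander. Origin: centre of the upright limb's foot.
- union: Brass pipe union, 50 mm diameter, 46 mm high; bystander. Origin: centre of underside.
- riser_top (a point): Top end of a copper riser pipe fixed to the box's base, upright, 22 mm in diameter, at (105, 100) mm in the box's axes, 290 mm high from the bench: an obstacle.
There are look-alikes about, which are no part of the job. Leave any green or pink look-alike of the scraper alone.

How it is judged (in metres and radians):
On the way, in this order (a step that is already met when the one before it is completed fails the run):
1. the scraper's blade lifts the cover off its seat (value of joint cover above 0.25 rad and contact force between scraper and cover above 0.2 N), for 0.02 s.
2. the cover is swung right open (value of joint cover above 1.4 rad), for 0.2 s.
3. the knob is pulled out to its stop and held there, the scraper lying on the bench and the cover open (value of joint knob above 0.0195 m and value of joint cover above 1.4 rad and height (world z) of scraper_tip below 0.03 m), for 0.6 s.
At the end, for the whole second after the job is handed in: The cover stands open (more than 1.4 rad), the knob is back home (within 3 mm), the scraper lies still and flat on the bench (within 0.15 rad, tip and origin below 30 mm), and the bystanders are within 25 mm of where they stood (value of joint cover above 1.4 rad and value of joint knob below 0.003 m and height (world z) of each of scraper, scraper_tip below 0.03 m and linear speed of scraper below 0.02 m/s and (angle between scraper's own z axis and vertical below 0.15 rad or angle between scraper's own z axis and vertical above 2.99 rad)); the robot touches nothing.
It fails at once if the arm or fingers push the cover before it has been prised 0.25 rad open (value of joint cover below 0.25 rad and contact force between any of the fingers, the arm and cover above 1 N).
It fails at once if a bystander is moved more than 25 mm (distance of any of can, elbow, union, wrench from where it was at the start of the episode above 0.025 m).
It also fails if it takes over 67 s, if anything falls off the work surface, if the arm or the gripper's body presses on something with over 40 N, if the wrist force passes 120 N, or if a joint passes its speed limit or range.

### The arm

A 6-joint arm with a two-finger parallel gripper is mounted at the origin on the work surface. World frame = base frame: x ahead of the robot, y to its left, z up, the work surface at z = 0. Lengths are in m, angles in degrees, forces in N, time in s.
With the tool pointing down it reaches from about 0.4 to 0.925 m from the base axis. Payload 12.5 kg.
Tool frame: the origin (TCP) lies midway between the tips of the shut fingers; the grasp point (between the pads) lies 19 mm behind it (r.pinch_z is the distance from the TCP to the grasp point, in m); z points along the fingers, y is the line along which they close (so a half turn about z gives the same grasp; the last joint's range is limited). The gripper opens to 95 mm and grips with 3 to 60 N. Pads are 20 mm wide; open, the fingers measure 119 mm over their backs; the gripper's body (75 mm by 180 mm) begins 59 mm behind the grasp point.
Start: joints at [61.788, 28.126, 89.318, -0, 62.55, -6.05], TCP at [0.236, 0.579, 0.176] pointing down, gripper open.
Joint ranges: [-177.58, 177.58], [-47.91, 125.51], [2.72, 160], [-65.01, 245.01], [3.68, 167.84], [-153.87, 153.87]. Speed limits (degrees/s): [127.2, 127.2, 159.86, 180, 180, 180].

### API

Orientations are given as a 3x3 rotation matrix whose columns are the frame's x, y, z axes.
In Python, from rig import r gives the robot as it stands. The module is installed in compiled form; this text tells all that it offers.
- The arm moves only by the tool send_rows, never from a script. Its argument "steps" is a list of rows, each a list of 7 numbers: the shift along the world's x, y, z in cm, then the turn, a rotation vector about the world's x, y, z in degrees, then the finger opening in cm, from 0 to 9.51. In form: [[dx, dy, dz, wx, wy, wz, fingers], ...]. A call has 1 to 10 rows; each row is the pose to reach, as a shift and turn from the pose commanded when the call began; what a row does not reach only later rows make up. A row lasts 1/8 s, in which the tool goes at most 62.5 mm and 10.7 degrees, less where a joint would pass 70% of its speed; a pose out of reach is approached as far as the arm can. A call with a gripper value outside its range is refused whole. The fingers move at their own pace and stop on an object; the grip force is fixed at half the most. Time passes only in rows, so rows that repeat a pose let the fingers close. It gives the time, the measured TCP pose, the force, the opening and the grip force at its end, in the units of the state.
- r.get_state(): the state, without advancing time (a new reading comes with each control period).
- r.get_image(name): name is "side" or "top"; returns a dict with "img" (384x512x3 uint8, blue, green, red), "vertical_fov" (degrees; the focal length in pixels is half the picture's height over the tangent of half this angle, whatever the lens; pixels are square), "cx", "cy" (the principal point, pixels), "distortion" ([k1, k2, p1, p2, k3] as OpenCV has them; the pictures are not rectified), "extrinsics" (4x4, takes a point from world to camera coordinates). Camera axes: x right, y down, z forward; pixel columns grow to the right and rows downward; lengths in m; the calibration is good to about 2 mm. A picture is of the moment at which its call begins. There is no depth.
- r.finish_job(): hands the job in; it is judged then, once.
The state is a dict: "t": time; "qpos": joint angles; "dq": joint speeds; "tau": joint torques, N m; "eef_pos": TCP position; "eef_rot": TCP orientation; "ft_force": force on the tool from outside, world axes, zero at the start; "ft_torque": the same for the moment, N m; "gripper_width": finger opening in m; "grasp_force": force on a finger pad.
Only numpy, scipy, OpenCV 4.12 (cv2) and the standard library are available. Lean on these libraries where they do the work, as an engineer would, in place of code of your own. Each camera call takes 0.05 s, during which the arm holds its last target. There are 200 camera calls.

## Working session

There is one attempt and no reset: what is moved stays moved. The work goes in short steps, Python scripts to look and compute and a tool call to move; the robot and the scene stay as the last step left them, time stands still between calls to the robot, and variables do not carry over. Pictures are saved under pics/ and viewed, at most 10 in all, crops included, and the job is handed in when it is done.

Besides the shell and the picture viewer there is one more tool, called after "Emit:" as name(argument=value, ...) on one line, values as JSON. send_rows: Moves the arm, as the interface text tells. Its arguments: {"type":"object","properties":{"steps":{"type":"array","items":{"type":"array","items":{"type":"number"}}}},"required":["steps"]}

```bash
mkdir -p pics; cat > h.py <<'E'
import numpy as np, cv2
from rig import r
def cam(n):
    d=r.get_image(n); H,W=d["img"].shape[:2]
    f=H/2/np.tan(np.radians(d["vertical_fov"])/2)
    d["K"]=np.array([[f,0,d["cx"]],[0,f,d["cy"]],[0,0,1.]]); d["D"]=np.array(d["distortion"],float); d["E"]=np.array(d["extrinsics"]); return d
def ray(d,px):
    p=cv2.undistortPoints(np.array(px,float).reshape(-1,1,2),d["K"],d["D"]).reshape(-1,2)
    R=d["E"][:3,:3]; return -R.T@d["E"][:3,3], np.c_[p,np.ones(len(p))]@R
def onz(d,px,z):
    o,v=ray(d,px); return o+v*((z-o[2])/v[:,2])[:,None]
def proj(d,P):
    R=d["E"][:3,:3]; return cv2.projectPoints(np.array(P,float).reshape(-1,1,3),cv2.Rodrigues(R)[0],d["E"][:3,3],d["K"],d["D"])[0].reshape(-1,2)
E
python3 - <<'E'
from h import *
a=cam("top");b=cam("side")
for n,d in(("top",a),("side",b)):
    cv2.imwrite(f"pics/{n}0.png",d["img"]); print(n,d["vertical_fov"],(-d["E"][:3,:3].T@d["E"][:3,3]).round(3),d["E"][2,:3].round(2))
print(r.get_state())
E
```

```text
top 54.90827937713365 [0.31  0.071 1.139] [ 0.22  0.02 -0.98]
side 55.31252559111805 [-0.163 -0.749  0.79 ] [ 0.55  0.68 -0.49]
{'t': 0.1, 'qpos': array([ 6.17875419e+01,  2.81621056e+01,  8.93457799e+01,  3.77158686e-04,
        6.25495487e+01, -6.04964332e+00]), 'dq': array([ 0.03296769, -0.09030718, -0.11240478, -0.09018232, -0.019863  ,
        0.011339  ]), 'tau': array([ 4.20835931e-03, -6.13617325e+01, -2.58606416e+01,  6.93895994e-02,
        4.69960109e-02, -4.90610637e-05]), 'eef_pos': array([0.23562717, 0.5786167 , 0.17571003]), 'eef_rot': array([[-9.26114438e-01,  3.77242387e-01, -4.79031464e-04],
       [ 3.77242675e-01,  9.26114026e-01, -8.80566991e-04],
       [ 1.11450563e-04, -9.96216915e-04, -9.99999498e-01]]), 'ft_force': array([ 0.42145773, -0.62901669,  0.08497607]), 'ft_torque': array([ 0.02352828, -0.04437755, -0.03964943]), 'grasp_force': 0.0, 'gripper_width': 0.09557331786551787}
```

View pics/top0.png

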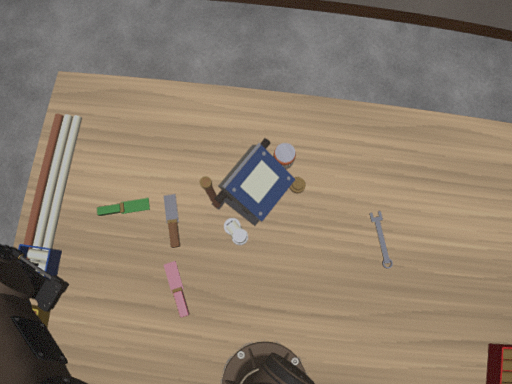

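View pics/side0.png

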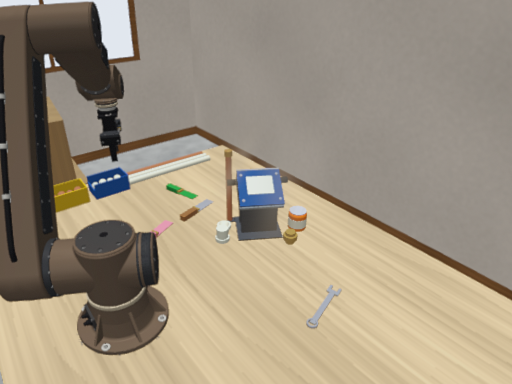

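The top view has three scraper candidates: the brown and steel one at (172,220), the green one at (123,207) and the pink one at (177,288). I choose brown and steel. The cover is at about (258,183) and the riser top at (207,183). I'll check both in a close crop.

```bash
python3 - <<'E'
from h import *
a=cam("top");b=cam("side")
c1=cv2.resize(a["img"][130:260,150:310],None,fx=4,fy=4,interpolation=cv2.INTER_CUBIC)
cv2.imwrite("pics/c1.png",c1)
c2=cv2.resize(b["img"][140:250,170:320],None,fx=4,fy=4,interpolation=cv2.INTER_CUBIC)
cv2.imwrite("pics/c2.png",c2)
E
```

```text
(no output)
```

View pics/c1.png

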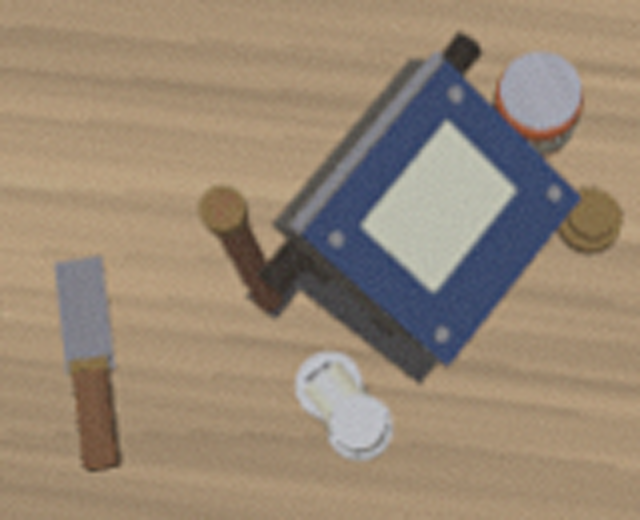

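View pics/c2.png

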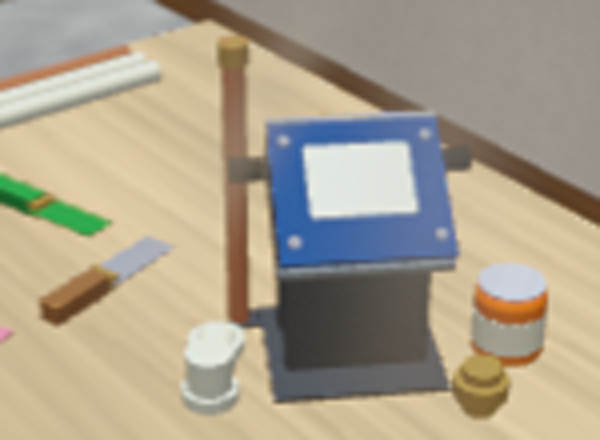

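The crops confirm the choice: the brown-handled scraper's blade end is at (169,195) and its butt at (175,247). The cover's front edge runs from (295,180) to (262,220) in the top view, and the riser top is at (205,182).

```bash
cat > loc.py <<'E'
from h import *
from scipy.optimize import least_squares
a=cam("top");b=cam("side")
t=lambda P:np.array(P)/4-.375+[150,130]
s=lambda P:np.array(P)/4-.375+[170,140]
B=np.array([[.071,.075,.227],[.071,-.075,.227],[-.0502,-.075,.1569],[-.0502,.075,.1569],[.105,.1,.29]])
pt=t([[303,236],[442,60],[581,200],[447,364],[222,208]])
ps=s([[266,122],[434,114],[457,256],[280,264],[232,44]])
def W(q,P):
    c,n=np.cos(q[2]),np.sin(q[2]); return P@np.array([[c,n,0],[-n,c,0],[0,0,1]])+[q[0],q[1],0]
f=lambda q:np.r_[(proj(a,W(q,B))-pt).ravel(),(proj(b,W(q,B))-ps).ravel()]
o=least_squares(f,[.5,.1,.8],loss="soft_l1"); print(o.x,np.degrees(o.x[2]),f(o.x).reshape(-1,2).round(1).tolist())
tip=onz(a,t([[57,262],[102,257]]),.013); bt=onz(a,t([[85,470],[119,466]]),.024); but=bt.mean(0)
print("tip",tip.round(4),"butt",bt.round(4)); d=tip.mean(0)-but; print(np.hypot(*d[:2]),np.degrees(np.arctan2(d[1],d[0])))
m=onz(a,[[381,240]],.0); print(m, onz(a,t([[540,90],[590,215],[328,385]]),.06))
E
python3 loc.py
```

```text
[0.54130788 0.06727286 1.02368956] 58.653091412982135 [[-0.5, -0.4], [1.1, -0.3], [0.5, -0.7], [0.5, 0.9], [0.1, -0.0], [-0.7, -0.1], [-0.2, -0.1], [0.1, -0.7], [-0.6, 0.0], [-0.5, -0.9]]
tip [[0.5172 0.3768 0.013 ]
 [0.5254 0.3421 0.013 ]] butt [[0.3594 0.3256 0.024 ]
 [0.3657 0.3004 0.024 ]]
0.16538130964853007 16.296223804125717
[[ 0.45936157 -0.31377164  0.        ]] [[ 0.68663312  0.01789264  0.06      ]
 [ 0.5926953  -0.0295362   0.06      ]
 [ 0.44149642  0.14936094  0.06      ]]
```

Emit:
send_rows(steps=[[3,-4,0,0,0,-10,6],[6,-8,0,0,0,-20,6],[9,-12,0,0,0,-30,6],[12,-17,0,0,0,-40,6],[15,-21,0,0,0,-50,6],[18.3,-24.9,0,0,0,-60,6],[18.3,-24.9,-3,0,0,-70,6],[18.3,-24.9,-5,0,0,-80,6],[18.3,-24.9,-6,0,0,-90,6],[18.3,-24.9,-7,0,0,-100,6]])

```text
t: 1.55
eef_pos: [0.4188, 0.3298, 0.1058]
eef_rot: [[0.537, 0.843, -0.0], [0.843, -0.537, -0.0], [-0.0, 0.0, -1.0]]
ft_force: [0.0, 0.3, -0.1]
gripper_width: 0.06
grasp_force: 0.0
```

Emit:
send_rows(steps=[[0,0,0,0,0,-10,6],[0,0,0,0,0,-20,6],[0,0,0,0,0,-30,6],[0,0,0,0,0,-41.5,6],[0,0,0,0,0,-41.5,6],[0,0,-1,0,0,-41.5,6]])

```text
t: 2.3
eef_pos: [0.419, 0.3301, 0.0964]
eef_rot: [[0.959, 0.285, 0.001], [0.285, -0.959, 0.001], [0.001, -0.0, -1.0]]
ft_force: [0.1, -0.3, -0.4]
gripper_width: 0.0596
grasp_force: 0.0
```

```bash
python3 - <<'E'
from h import *
s=r.get_state(); print(s["t"],s["qpos"].round(1),s["eef_pos"].round(4),s["eef_rot"].round(3).tolist())
E
```

```text
2.3 [ 31.1  26.5 107.2  -0.   46.2 104.6] [0.419  0.3301 0.0964] [[0.959, 0.285, 0.001], [0.285, -0.959, 0.001], [0.001, -0.0, -1.0]]
```

Emit:
send_rows(steps=[[0,0,-4,0,0,0,6],[0,0,-7,0,0,0,6],[0,0,-8.7,0,0,0,6],[0,0,-9.3,0,0,0,6],[0,0,-9.3,0,0,0,2],[0,0,-9.3,0,0,0,1],[0,0,-9.3,0,0,0,1],[0,0,-9.3,0,0,0,1],[0,0,-9.3,0,0,0,1],[0,0,-9.3,0,0,0,1]])

```text
t: 3.55
eef_pos: [0.4188, 0.3299, 0.0033]
eef_rot: [[0.96, 0.281, 0.0], [0.281, -0.96, -0.0], [0.0, 0.0, -1.0]]
ft_force: [-0.0, 0.0, -0.2]
gripper_width: 0.0108
grasp_force: 0.0
```

Emit:
send_rows(steps=[[0,0,2,0,0,0,1],[0,0,5,0,0,0,1],[0,0,10,0,0,0,1],[0,0,15,0,0,0,1],[0,0,15,0,0,0,1]])

```text
t: 4.18
eef_pos: [0.4201, 0.3307, 0.1566]
eef_rot: [[0.96, 0.281, 0.006], [0.281, -0.96, 0.003], [0.006, -0.002, -1.0]]
ft_force: [0.0, -0.2, -0.6]
gripper_width: 0.0098
grasp_force: 0.0
```

```bash
python3 - <<'E'
from h import *
a=cam("top");b=cam("side")
c=cv2.resize(a["img"][150:270,110:260],None,fx=4,fy=4,interpolation=cv2.INTER_CUBIC)
d=cv2.resize(b["img"][100:250,80:280],None,fx=3,fy=3,interpolation=cv2.INTER_CUBIC)[:450,:600]
cv2.imwrite("pics/c3.png",np.hstack([c[:450,:400],d[:450,:400]]))
E
```

```text
(no output)
```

View pics/c3.png

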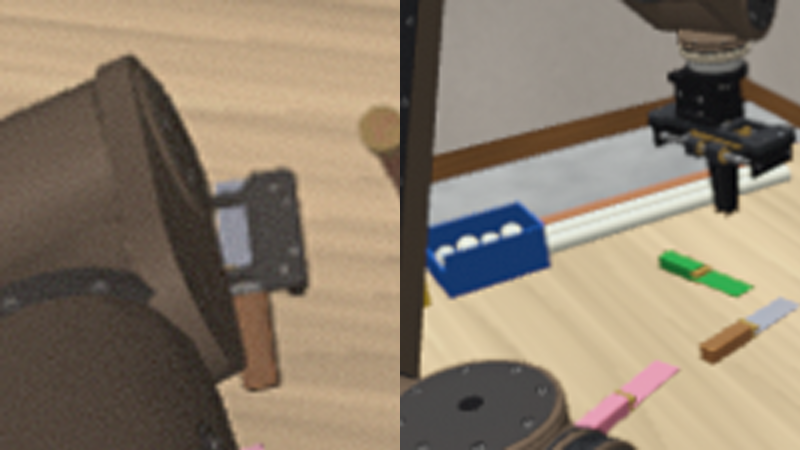

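The scraper still lies at top (175,246), untouched, and the gripper is empty. I'll check the geometry by projecting predictions into both views.

```bash
python3 - <<'E'
from h import *
a=cam("top");b=cam("side"); s=r.get_state()
P=[s["eef_pos"],[.5213,.3594,.013],[.3626,.313,.024],[.4186,.3293,.024]]
for n,d in(("top",a),("side",b)):
    im=d["img"].copy(); p=proj(d,P); print(n,p.round(1).tolist(),d["D"],d["cx"],d["cy"])
    for q in p: cv2.circle(im,tuple(q.round().astype(int).tolist()),1,(0,0,255),-1)
    c=im[130:270,130:270] if n=="top" else im[140:240,140:240]
    cv2.imwrite("pics/c4%s.png"%n,cv2.resize(c,(400,400),interpolation=cv2.INTER_CUBIC))
cv2.imwrite("pics/c4.png",np.hstack([cv2.imread("pics/c4top.png"),cv2.imread("pics/c4side.png")]))
E
```

```text
top [[162.7, 221.8], [169.5, 194.5], [175.1, 246.6], [172.8, 227.6]] [-0.10646417  0.          0.          0.          0.        ] 253.72502624046277 192.93017917507188
side [[188.8, 179.8], [209.3, 199.8], [180.8, 215.5], [191.3, 208.8]] [-0.10472514  0.          0.          0.          0.        ] 251.6966182794982 188.62004987375653
```

View pics/c4.png

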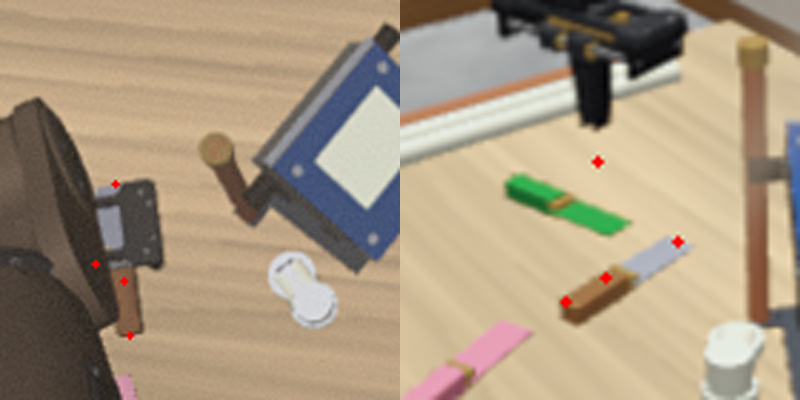

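The projected TCP is about 9 px below the real fingertip in the side view, so the fingers closed above the handle. I'll measure that offset beside the scraper by touching the bench.

Emit:
send_rows(steps=[[0,-4,-4,0,0,0,0],[0,-8,-9,0,0,0,0],[0,-9,-13,0,0,0,0],[0,-9,-14.6,0,0,0,0],[0,-9,-14.6,0,0,0,0],[0,-9,-14.6,0,0,0,0]])

```text
t: 5.12
eef_pos: [0.4187, 0.24, 0.0073]
eef_rot: [[0.96, 0.282, -0.0], [0.282, -0.96, -0.0], [-0.0, 0.0, -1.0]]
ft_force: [-0.0, -0.4, 1.0]
gripper_width: 0.0004
grasp_force: 0.0
```

```bash
cat > tipm.py <<'E'
from h import *
a=cam("top");b=cam("side"); s=r.get_state(); print(s["t"],s["eef_pos"].round(4),s["gripper_width"],s["ft_force"].round(1))
for n,d in(("side",b),("top",a)):
    p=proj(d,[s["eef_pos"]])[0]; x,y=p.round().astype(int); im=d["img"]; print(n,p.round(1))
    g=im.max(2)
    for yy in range(y-26,y+10,2): 
        row=np.where(g[yy,x-25:x+26]<55)[0]; print(yy,(row.min()+x-25,row.max()+x-25) if len(row) else None)
    if n=="side": cv2.imwrite("pics/t%d.png"%int(s["t"]*100),cv2.resize(im[y-50:y+50,x-60:x+60],None,fx=5,fy=5,interpolation=cv2.INTER_CUBIC))
E
python3 tipm.py; ls pics
```

```text
5.225 [0.4189 0.2401 0.0078] 0.0004201108063715948 [ 0.4 -0.7 -0.1]
side [203.9 222.5]
197 (np.int64(193), np.int64(200))
199 (np.int64(199), np.int64(200))
201 (np.int64(200), np.int64(202))
203 (np.int64(201), np.int64(202))
205 (np.int64(201), np.int64(201))
207 None
209 None
211 None
213 None
215 None
217 None
219 None
221 None
223 None
225 None
227 None
229 None
231 None
top [202.4 231.7]
206 (np.int64(211), np.int64(211))
208 (np.int64(207), np.int64(207))
210 (np.int64(212), np.int64(212))
212 (np.int64(208), np.int64(208))
214 (np.int64(209), np.int64(214))
216 (np.int64(209), np.int64(213))
218 (np.int64(209), np.int64(214))
220 (np.int64(209), np.int64(214))
222 (np.int64(210), np.int64(210))
224 (np.int64(199), np.int64(211))
226 (np.int64(201), np.int64(212))
228 (np.int64(204), np.int64(214))
230 (np.int64(196), np.int64(215))
232 (np.int64(205), np.int64(213))
234 (np.int64(205), np.int64(226))
236 (np.int64(202), np.int64(208))
238 (np.int64(202), np.int64(215))
240 (np.int64(198), np.int64(215))
c1.png
c2.png
c3.png
c4.png
c4side.png
c4top.png
side0.png
t522.png
top0.png
```

View pics/t522.png

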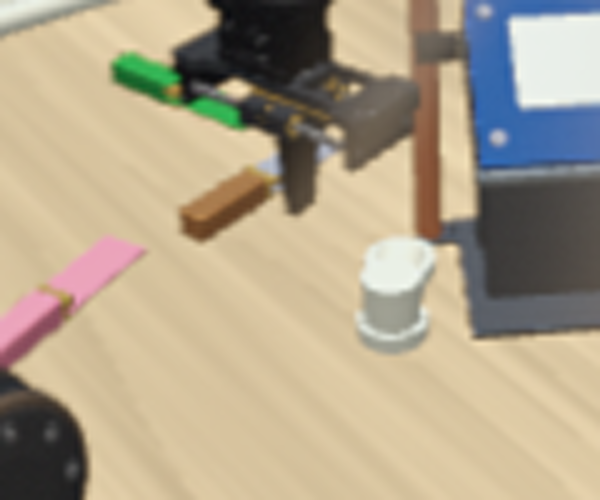

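The shut fingertip appears at side px (203.6,214.4), against a predicted (203.9,222.5). I'll go down in small steps to feel for the bench.

Emit:
send_rows(steps=[[0,0,-0.4,0,0,0,0],[0,0,-0.7,0,0,0,0],[0,0,-0.7,0,0,0,0]])

```text
t: 5.6
eef_pos: [0.4186, 0.2399, 0.0001]
eef_rot: [[0.96, 0.281, -0.0], [0.281, -0.96, -0.0], [-0.0, 0.0, -1.0]]
ft_force: [-0.1, -0.6, 0.3]
gripper_width: 0.0003
grasp_force: 0.0
```

Emit:
send_rows(steps=[[0,0,-0.3,0,0,0,0],[0,0,-0.3,0,0,0,0]])

```text
t: 5.85
eef_pos: [0.4186, 0.2398, -0.0029]
eef_rot: [[0.96, 0.281, -0.0], [0.281, -0.96, -0.0], [-0.0, 0.0, -1.0]]
ft_force: [-0.4, 0.5, 0.1]
gripper_width: 0.0004
grasp_force: 0.0
```

Emit:
send_rows(steps=[[0,0,-0.3,0,0,0,0],[0,0,-0.3,0,0,0,0]])

```text
t: 6.1
eef_pos: [0.4187, 0.2398, -0.006]
eef_rot: [[0.96, 0.281, -0.0], [0.281, -0.96, -0.0], [-0.0, 0.0, -1.0]]
ft_force: [0.1, 0.8, 0.3]
gripper_width: 0.0004
grasp_force: 0.0
```

Emit:
send_rows(steps=[[0,0,-0.4,0,0,0,0],[0,0,-0.8,0,0,0,0],[0,0,-0.8,0,0,0,0]])

```text
t: 6.48
eef_pos: [0.4186, 0.2398, -0.0141]
eef_rot: [[0.96, 0.281, -0.001], [0.281, -0.96, -0.0], [-0.001, 0.0, -1.0]]
ft_force: [-0.9, 0.8, -0.1]
gripper_width: 0.0004
grasp_force: 0.0
```

Emit:
send_rows(steps=[[0,0,-0.3,0,0,0,0],[0,0,-0.3,0,0,0,0]])

```text
t: 6.72
eef_pos: [0.4187, 0.2398, -0.0169]
eef_rot: [[0.96, 0.281, -0.0], [0.281, -0.96, -0.0], [-0.0, 0.0, -1.0]]
ft_force: [0.1, -0.4, -0.4]
gripper_width: 0.0003
grasp_force: 0.0
```

Emit:
send_rows(steps=[[0,0,-0.3,0,0,0,0],[0,0,-0.3,0,0,0,0]])

```text
t: 6.98
eef_pos: [0.4187, 0.2398, -0.0199]
eef_rot: [[0.96, 0.281, -0.0], [0.281, -0.96, -0.0], [-0.0, 0.0, -1.0]]
ft_force: [0.1, -0.7, -0.4]
gripper_width: 0.0005
grasp_force: 0.0
```

Emit:
send_rows(steps=[[0,0,-0.3,0,0,0,0],[0,0,-0.3,0,0,0,0]])

```text
t: 7.22
eef_pos: [0.4187, 0.2398, -0.0229]
eef_rot: [[0.96, 0.281, -0.0], [0.281, -0.96, -0.0], [-0.0, 0.0, -1.0]]
ft_force: [0.4, -1.0, -0.1]
gripper_width: 0.0004
grasp_force: 0.0
```

Emit:
send_rows(steps=[[0,0,-0.2,0,0,0,0],[0,0,-0.2,0,0,0,0]])

```text
t: 7.48
eef_pos: [0.4187, 0.2398, -0.0249]
eef_rot: [[0.96, 0.281, -0.0], [0.281, -0.96, -0.0], [-0.0, 0.0, -1.0]]
ft_force: [0.5, -0.4, 0.5]
gripper_width: 0.0005
grasp_force: 0.0
```

Emit:
send_rows(steps=[[0,0,-0.2,0,0,0,0],[0,0,-0.2,0,0,0,0]])

```text
t: 7.72
eef_pos: [0.4187, 0.2398, -0.0269]
eef_rot: [[0.96, 0.281, -0.0], [0.281, -0.96, -0.0], [-0.0, 0.0, -1.0]]
ft_force: [0.3, 0.7, -0.2]
gripper_width: 0.0004
grasp_force: 0.0
```

Emit:
send_rows(steps=[[0,0,-0.2,0,0,0,0],[0,0,-0.2,0,0,0,0]])

```text
t: 7.98
eef_pos: [0.4187, 0.2398, -0.0289]
eef_rot: [[0.96, 0.281, -0.0], [0.281, -0.96, -0.0], [-0.0, 0.0, -1.0]]
ft_force: [0.0, 0.6, 0.8]
gripper_width: 0.0006
grasp_force: 0.0
```

```bash
cat > tip2.py <<'E'
from h import *
b=cam("side"); s=r.get_state(); p=proj(b,[s["eef_pos"]])[0]; x,y=p.round().astype(int)
g=b["img"].max(2).astype(int); print(s["t"],s["eef_pos"].round(4),p.round(1))
print(x-5,y-18); print(g[y-18:y+8,x-6:x+8])
o,v=ray(b,[p]); 
E
python3 tip2.py
```

```text
8.025 [ 0.4187  0.2398 -0.0288] [204.4 230.5]
199 213
[[211 180 112  71  74  80  85  88  89 113 199 217 219 221]
 [215 195 135  77  76  83  87  90  91 114 198 214 215 218]
 [217 213 161  86  78  84  89  92  94 123 201 215 213 214]
 [218 216 169  94  82  86  91  93  96 126 202 216 214 213]
 [217 217 173 101  84  89  92  95  96 128 204 218 216 215]
 [214 215 182 116  88  91  94  97  97 127 205 220 218 217]
 [212 212 182 120  89  93  96  97  97 126 204 220 220 219]
 [213 212 194 141  94  93  96  98  97 126 201 219 220 220]
 [214 214 211 163 100  95  96  97 104 149 202 216 218 220]
 [214 215 213 171 107  94  95 104 149 198 213 214 213 213]
 [213 214 214 181 126 102 116 152 202 217 216 213 212 212]
 [210 211 212 197 168 160 195 210 215 218 217 216 214 213]
 [205 206 209 211 212 212 212 212 212 214 217 218 216 215]
 [205 205 206 208 212 213 213 212 211 211 214 217 219 217]
 [206 206 205 205 208 211 213 213 212 211 211 214 218 219]
 [207 207 207 206 206 207 210 213 213 213 211 212 214 217]
 [207 207 207 207 207 206 207 209 211 213 213 212 212 214]
 [208 207 207 207 208 206 205 203 204 209 213 214 212 212]
 [209 208 207 207 208 208 208 205 204 204 208 213 214 214]
 [213 210 208 208 208 208 209 208 207 205 205 208 213 215]
 [217 213 210 209 208 208 208 209 209 208 205 205 208 212]
 [220 218 214 211 209 208 208 209 210 211 209 207 205 208]
 [220 220 218 215 211 209 208 209 209 210 211 210 208 206]
 [217 219 220 219 216 212 209 209 209 209 210 211 210 209]
 [215 217 219 220 220 217 213 210 209 208 210 211 212 212]
 [215 216 217 219 221 220 217 214 211 210 209 210 211 212]]
```

Emit:
send_rows(steps=[[0,0,-0.3,0,0,0,0],[0,0,-0.3,0,0,0,0]])

```text
t: 8.28
eef_pos: [0.4187, 0.2398, -0.032]
eef_rot: [[0.96, 0.281, -0.0], [0.281, -0.96, -0.0], [-0.0, 0.0, -1.0]]
ft_force: [0.3, 0.2, -0.3]
gripper_width: 0.0
grasp_force: 0.0
```

Emit:
send_rows(steps=[[0,0,-0.2,0,0,0,0],[0,0,-0.2,0,0,0,0]])

```text
t: 8.52
eef_pos: [0.4187, 0.2398, -0.0339]
eef_rot: [[0.96, 0.281, -0.0], [0.281, -0.96, -0.0], [-0.0, 0.0, -1.0]]
ft_force: [-0.4, -0.2, -0.1]
gripper_width: 0.0006
grasp_force: 0.0
```

Emit:
send_rows(steps=[[0,0,-0.15,0,0,0,0],[0,0,-0.15,0,0,0,0]])

```text
t: 8.78
eef_pos: [0.4187, 0.2398, -0.0353]
eef_rot: [[0.96, 0.281, -0.0], [0.281, -0.96, -0.0], [-0.0, 0.0, -1.0]]
ft_force: [0.2, 0.9, -0.1]
gripper_width: 0.0007
grasp_force: 0.0
```

Emit:
send_rows(steps=[[0,0,-0.15,0,0,0,0],[0,0,-0.15,0,0,0,0]])

```text
t: 9.02
eef_pos: [0.4187, 0.2398, -0.0368]
eef_rot: [[0.96, 0.281, -0.0], [0.281, -0.96, -0.0], [-0.0, 0.0, -1.0]]
ft_force: [-0.3, -0.3, -0.8]
gripper_width: 0.0002
grasp_force: 0.0
```

Emit:
send_rows(steps=[[0,0,-0.15,0,0,0,0],[0,0,-0.15,0,0,0,0]])

```text
t: 9.28
eef_pos: [0.4188, 0.2399, -0.0381]
eef_rot: [[0.96, 0.281, 0.0], [0.281, -0.96, -0.0], [0.0, 0.0, -1.0]]
ft_force: [-1.1, -1.2, 3.9]
gripper_width: 0.0006
grasp_force: 1.9
```

Emit:
send_rows(steps=[[0,0,-0.15,0,0,0,0],[0,0,-0.15,0,0,0,0]])

```text
t: 9.52
eef_pos: [0.4189, 0.2399, -0.0382]
eef_rot: [[0.96, 0.281, 0.001], [0.281, -0.96, 0.0], [0.001, -0.0, -1.0]]
ft_force: [-4.9, -3.2, 29.5]
gripper_width: 0.0005
grasp_force: 14.8
```

Emit:
send_rows(steps=[[0,0,0.3,0,0,0,0],[0,0,3,0,0,0,0],[0,0,6,0,0,0,0],[0,0,6,0,0,0,0]])

```text
t: 10.02
eef_pos: [0.4196, 0.2402, 0.0217]
eef_rot: [[0.96, 0.281, 0.003], [0.281, -0.96, 0.001], [0.003, -0.0, -1.0]]
ft_force: [-0.1, -0.1, -1.0]
gripper_width: 0.0006
grasp_force: 0.0
```

```bash
python3 - <<'E'
from h import *
b=cam("side"); print(onz(b,[[204.5,222.5],[204,223.5]],.0092)); s=r.get_state()
e=s["eef_pos"]; print(s["t"],e,proj(b,[e,e+[0,0,.038]]))
x,y=proj(b,[e+[0,0,.038]])[0].round().astype(int); print(x-7,y-8);print(b["img"].max(2)[y-8:y+8,x-7:x+9])
E
```

```text
[[0.41967667 0.23710626 0.0092    ]
 [0.41463818 0.2326838  0.0092    ]]
10.075 [0.4190828  0.23998927 0.02064595] [[203.78843305 219.67634575]
 [203.24364421 211.10873868]]
196 203
[[230 229 217 160  71  47  53  57  62  66  80 147 187 192 174 183]
 [227 217 195 158  87  51  55  60  66  69  82 147 174 194 217 224]
 [197 197 197 163  91  53  57  62  68  72  80 131 181 219 229 229]
 [191 198 199 180 116  59  60  65  70  75  94 173 216 229 230 229]
 [185 185 188 195 140  65  62  68  73  77  96 177 214 224 228 229]
 [175 184 186 177 124  67  64  71  76  78 100 182 215 219 222 226]
 [146 150 148 150 118  75  67  73  78  80 113 207 225 222 219 220]
 [111 125 143 151 135  93  71  73  79  90 136 211 226 225 222 219]
 [106 120 141 174 187 139  78  75 100 151 203 221 224 225 225 223]
 [107 134 173 211 222 179 117 126 176 209 218 220 221 222 224 225]
 [135 194 214 220 223 221 205 212 221 221 220 217 217 219 221 223]
 [204 218 217 217 219 222 222 224 224 222 220 219 217 216 218 221]
 [220 221 218 217 216 218 220 222 224 223 222 220 219 217 216 217]
 [218 220 220 218 217 216 217 219 221 223 223 222 221 219 218 216]
 [216 217 219 220 219 216 216 216 218 220 222 223 222 221 219 218]
 [216 215 216 219 220 219 217 216 216 217 220 222 223 223 222 221]]
```

Emit:
send_rows(steps=[[0,4,0,0,0,0,6],[0,8,0,0,0,0,6],[0,8.95,-1,0,0,0,6],[0,8.95,-4,0,0,0,6],[0,8.95,-5.3,0,0,0,6],[0,8.95,-5.7,0,0,0,6],[0,8.95,-5.7,0,0,0,1.5],[0,8.95,-5.7,0,0,0,1.5],[0,8.95,-5.7,0,0,0,1.5],[0,8.95,-5.7,0,0,0,1.5]])

```text
t: 11.32
eef_pos: [0.4189, 0.3295, -0.0363]
eef_rot: [[0.96, 0.281, 0.001], [0.281, -0.96, 0.0], [0.001, -0.0, -1.0]]
ft_force: [-0.5, -1.5, 4.4]
gripper_width: 0.0261
grasp_force: 29.9
```

```bash
python3 - <<'E'
from h import *
print(r.pinch_z); s=r.get_state(); print(s["grasp_force"],s["gripper_width"],s["qpos"].round(1))
E
```

```text
0.0188
29.86128330230713 0.026104422013141355 [ 31.1  38.7 112.3  -0.   28.9 104.8]
```

```bash
cat > plan.py <<'E'
from h import *
from scipy.spatial.transform import Rotation as Ro
BX=np.array([.5413,.0673,0]); yaw=np.radians(58.65)
Rb=Ro.from_euler("z",yaw).as_matrix()
u=Rb@[np.cos(np.pi/6),0,.5]; w=Rb@[-.5,0,np.cos(np.pi/6)]; by=Rb[:,1]; H=BX+Rb@[.075,0,.22]
Rs_t=np.c_[u,by,w]            # target scraper rotation
E
python3 - <<'E'
from plan import *
s=r.get_state(); e=s["eef_pos"]; Re=s["eef_rot"]
Rs=Ro.from_euler("z",16.3,degrees=True).as_matrix(); tip=np.array([.5213,.3594,.0125])
lt=Re.T@(tip-e); lr=Re.T@Rs; np.savez("g.npz",lt=lt,lr=lr); print("local tip",lt)
dR=Rs_t@Rs.T; print("rotvec",np.degrees(Ro.from_matrix(dR).as_rotvec()))
for k in(.20,.165,.123):
    tt=H-k*u-.0045*w; Rt=Rs_t@lr.T; et=tt-Rt@lt; print(k,tt.round(4),"TCP",et.round(4),"shift",((et-e)*100).round(2))
print("yaw only 42.35 then tilt rotvec",by*-30, "H",H)
E
```

```text
local tip [ 1.06684481e-01  1.04099411e-04 -4.87575613e-02]
rotvec [ 18.66667568 -24.34887597  41.36028593]
0.2 [ 0.4914 -0.0146  0.1161] TCP [ 0.456  -0.0726  0.0205] shift [  3.71 -40.22   5.68]
0.165 [0.5071 0.0112 0.1336] TCP [ 0.4718 -0.0468  0.038 ] shift [  5.28 -37.63   7.43]
0.123 [0.5261 0.0423 0.1546] TCP [ 0.4907 -0.0157  0.059 ] shift [  7.18 -34.52   9.53]
yaw only 42.35 then tilt rotvec [ 25.62015417 -15.6079371   -0.        ] H [0.58031984 0.13135039 0.22      ]
```

Emit:
send_rows(steps=[[0,0,3,0,0,0,1.5],[0,0,9,0,0,0,1.5],[0,0,15,0,0,0,1.5],[0,0,21,0,0,0,1.5],[0,0,27,0,0,0,1.5],[0,0,33,0,0,0,1.5],[0,0,36,0,0,0,1.5]])

```text
t: 12.2
eef_pos: [0.4188, 0.3295, 0.3267]
eef_rot: [[0.96, 0.281, 0.003], [0.281, -0.96, 0.002], [0.004, -0.001, -1.0]]
ft_force: [0.5, -0.7, -2.2]
gripper_width: 0.0257
grasp_force: 30.0
```

Emit:
send_rows(steps=[[0,-6,0,3.1,-4.1,6.9,1.5],[0,-12,0,6.2,-8.1,13.8,1.5],[0,-18,0,9.3,-12.2,20.7,1.5],[0,-24,0,12.4,-16.2,27.6,1.5],[1,-30,0,15.6,-20.3,34.5,1.5],[2,-36,0,18.67,-24.35,41.36,1.5],[2.8,-41.7,0,18.67,-24.35,41.36,1.5],[2.8,-41.7,-6,18.67,-24.35,41.36,1.5],[2.8,-41.7,-12,18.67,-24.35,41.36,1.5],[2.8,-41.7,-18,18.67,-24.35,41.36,1.5]])

```text
t: 13.45
eef_pos: [0.4461, -0.0833, 0.1742]
eef_rot: [[0.451, 0.853, 0.262], [0.74, -0.522, 0.425], [0.499, 0.003, -0.866]]
ft_force: [1.1, -0.5, -1.1]
gripper_width: 0.0259
grasp_force: 30.0
```

```bash
cat > st.py <<'E'
from plan import *
g=np.load("g.npz"); s=r.get_state(); e=s["eef_pos"]; R=s["eef_rot"]
print(s["t"],"q",s["qpos"].round(1),"e",e.round(4),"w",s["gripper_width"])
tip=e+R@g["lt"]; Rs=R@g["lr"]; c=np.c_[u,by,w]
rel=tip-H; print("tip(u,y,w)mm",(rel@c*1000).round(1),"sx(u,y,w)",(Rs[:,0]@c).round(3),"rv err deg",np.degrees(Ro.from_matrix(Rs_t@Rs.T).as_rotvec()).round(2))
E
python3 st.py
```

```text
13.45 q [-39.5  15.4 119.2  36.7  55.9 -31.9] e [ 0.4461 -0.0833  0.1742] w 0.025868059176907588
tip(u,y,w)mm [-135.4    3.   135.5] sx(u,y,w) [ 1.    -0.001 -0.002] rv err deg [0.15 0.07 0.14]
```

Emit:
send_rows(steps=[[0,0,-5,0,0,0,1.5],[0,0,-10,0,0,0,1.5],[0,0,-13.3,0,0,0,1.5],[0,0,-13.3,0,0,0,1.5]])

```text
t: 13.95
eef_pos: [0.4452, -0.0805, 0.0412]
eef_rot: [[0.452, 0.854, 0.257], [0.739, -0.52, 0.429], [0.5, -0.004, -0.866]]
ft_force: [0.7, 0.3, -0.4]
gripper_width: 0.0259
grasp_force: 30.0
```

```bash
python3 st.py; python3 - <<'E'
from plan import *
g=np.load("g.npz"); s=r.get_state(); tip=s["eef_pos"]+s["eef_rot"]@g["lt"]
out=[]
for n in("top","side"):
    d=cam(n); hy=s["eef_rot"]@g["lr"]; P=[tip+hy[:,1]*.019,tip-hy[:,1]*.019,tip,H-.14*u,tip+[0,0,.038]-.038*w]
    p=proj(d,P); print(n,p.round(1).tolist()); x,y=p[2].round().astype(int); im=d["img"].copy()
    for q in p[[2,3]]: cv2.circle(im,tuple(q.round().astype(int).tolist()),0,(0,0,255),-1)
    out.append(cv2.resize(im[y-45:y+45,x-40:x+40],(400,450),interpolation=cv2.INTER_CUBIC)); print("crop0",x-40,y-45)
cv2.imwrite("pics/c6.png",np.hstack(out))
E
```

```text
13.95 q [-39.3  30.1 126.5  50.4  40.  -51.9] e [ 0.4452 -0.0805  0.0412] w 0.025942212559666705
tip(u,y,w)mm [-200.3    4.7   19.6] sx(u,y,w) [ 1.    -0.002 -0.   ] rv err deg [-0.11 -0.2   0.01]
top [[289.9, 220.9], [298.2, 210.2], [294.1, 215.6], [277.5, 199.6], [288.8, 211.0]]
crop0 254 171
side [[257.0, 219.6], [268.8, 218.9], [262.9, 219.3], [261.5, 205.4], [262.0, 214.7]]
crop0 223 174
```

View pics/c6.png

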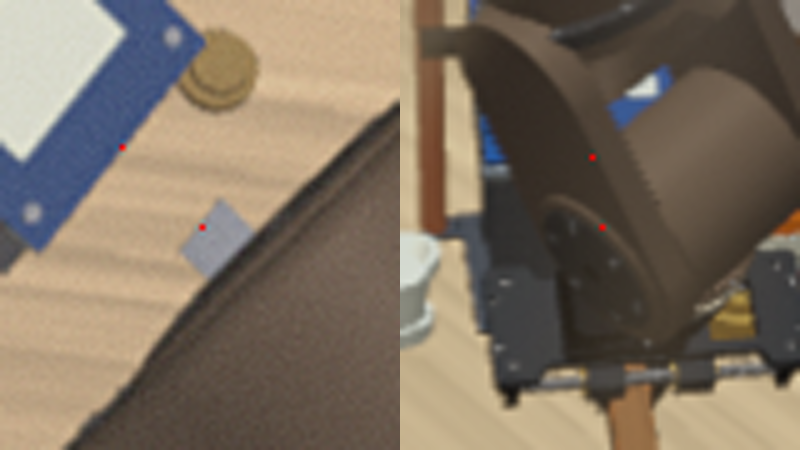

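The top view shows the blade's front edge centred at about (294.4,215.4), against a tool-frame prediction of (294.1,215.6). So the 38 mm offset lies along the tool axis. In the side view the arm hides the blade.

Emit:
send_rows(steps=[[0.63,1.03,-2.09,0,0,0,1.5],[1.4,2.3,-1.2,0,0,0,1.5],[2.2,3.62,-0.34,0,0,0,1.5],[2.2,3.62,-0.34,0,0,0,1.5],[2.2,3.62,-0.34,0,0,0,1.5]])

```text
t: 14.68
eef_pos: [0.4681, -0.0454, 0.0398]
eef_rot: [[0.449, 0.854, 0.261], [0.741, -0.52, 0.426], [0.5, 0.002, -0.866]]
ft_force: [-0.7, -0.2, -1.5]
gripper_width: 0.0258
grasp_force: 30.0
```

```bash
python3 st.py
```

```text
14.675 q [-33.5  30.4 126.2  54.2  38.  -50.1] e [ 0.4681 -0.0454  0.0398] w 0.025836659804517288
tip(u,y,w)mm [-164.6    4.    -2.7] sx(u,y,w) [ 1.     0.001 -0.001] rv err deg [ 0.1   0.08 -0.01]
```

Emit:
send_rows(steps=[[0.05,0.08,-0.16,0,0,0,1.5],[0.6,1.0,0.45,0,0,0,1.5],[1.0,1.66,0.9,0,0,0,1.5],[1.3,2.14,1.23,0,0,0,1.5],[1.5,2.47,1.46,0,0,0,1.5],[1.5,2.47,1.46,0,0,0,1.5]])

```text
t: 15.42
eef_pos: [0.483, -0.0199, 0.0538]
eef_rot: [[0.449, 0.855, 0.26], [0.74, -0.519, 0.427], [0.5, 0.001, -0.866]]
ft_force: [0.2, 0.3, -1.4]
gripper_width: 0.0257
grasp_force: 30.0
```

```bash
python3 st.py
```

```text
15.425 q [-29.6  28.9 125.1  53.7  38.3 -44.9] e [ 0.483  -0.0199  0.0538] w 0.025693695347351386
tip(u,y,w)mm [-132.1    4.4   -5.2] sx(u,y,w) [ 1.     0.001 -0.001] rv err deg [ 0.05  0.01 -0.03]
```

```bash
python3 - <<'E'
from plan import *
p0=H-.123*u-.0045*w
for t in[.0,.1,.2,.3,.4,.5,.65,.8,.95,1.1,1.25,1.4,1.5,1.58,1.62]:
    p=H-.123*(np.cos(t)*u-np.sin(t)*w)-.001*(np.cos(t)*w+np.sin(t)*u)
    print(t,((p-p0)*100).round(2))
E
```

```text
0.0 [-0.09 -0.15  0.3 ]
0.1 [-0.39 -0.64  1.39]
0.2 [-0.63 -1.03  2.53]
0.3 [-0.8  -1.32  3.71]
0.4 [-0.92 -1.51  4.92]
0.5 [-0.97 -1.59  6.15]
0.65 [-0.93 -1.53  7.99]
0.8 [-0.75 -1.22  9.8 ]
0.95 [-0.42 -0.69 11.54]
1.1 [ 0.03  0.05 13.16]
1.25 [ 0.61  1.   14.63]
1.4 [ 1.29  2.12 15.93]
1.5 [ 1.8   2.95 16.67]
1.58 [ 2.23  3.66 17.2 ]
1.62 [ 2.46  4.03 17.44]
```

Emit:
send_rows(steps=[[0.2,0.33,0.22,0,0,0,1.5],[0.41,0.67,0.45,0,0,0,1.5],[0.41,0.67,0.45,0,0,0,1.5]])

```text
t: 15.8
eef_pos: [0.4872, -0.0133, 0.0583]
eef_rot: [[0.45, 0.854, 0.26], [0.74, -0.52, 0.427], [0.5, 0.001, -0.866]]
ft_force: [-0.9, 0.4, -1.3]
gripper_width: 0.0257
grasp_force: 30.0
```

Emit:
send_rows(steps=[[-0.09,-0.15,0.3,0,0,0,1.5],[-0.24,-0.4,0.85,0,0,0,1.5],[-0.39,-0.64,1.39,0,0,0,1.5],[-0.51,-0.83,1.96,0,0,0,1.5],[-0.63,-1.03,2.53,0,0,0,1.5]])

```text
t: 16.42
eef_pos: [0.4806, -0.024, 0.0839]
eef_rot: [[0.45, 0.854, 0.26], [0.74, -0.52, 0.427], [0.5, 0.0, -0.866]]
ft_force: [1.2, 2.4, -2.8]
gripper_width: 0.0257
grasp_force: 30.0
```

```bash
python3 st.py; cat > cov.py <<'E'
from plan import *
d=cam("top"); im=d["img"]; hsv=cv2.cvtColor(im,cv2.COLOR_BGR2HSV)
m=cv2.inRange(hsv,(100,100,40),(125,255,255)); m[:,:200]=0
n=cv2.findContours(m,cv2.RETR_EXTERNAL,cv2.CHAIN_APPROX_SIMPLE)[0]; c=max(n,key=cv2.contourArea)
print("blue",cv2.contourArea(c),cv2.boxPoints(cv2.minAreaRect(c)).round(0).tolist())
for t in np.arange(0,1.7,.2):
    rot=lambda U,W:U*(np.cos(t)*u-np.sin(t)*w)+W*(np.cos(t)*w+np.sin(t)*u)
    q=[H+rot(-.14,.008)+by*.075,H+rot(-.14,.008)-by*.075,H+rot(0,.008)+by*.075,H+rot(0,.008)-by*.075]; print(round(t,1),proj(d,q).round(0).tolist())
E
python3 cov.py
```

```text
16.425 q [-30.2  25.2 123.9  48.9  41.5 -39.3] e [ 0.4806 -0.024   0.0839] w 0.025690504398757873
tip(u,y,w)mm [-121.2    4.3   23.2] sx(u,y,w) [ 1.     0.    -0.001] rv err deg [ 0.04 -0.01  0.01]
blue 2489.0 [[225.0, 188.0], [261.0, 145.0], [300.0, 178.0], [264.0, 221.0]]
0.0 [[262.0, 222.0], [295.0, 179.0], [225.0, 188.0], [261.0, 144.0]]
0.2 [[265.0, 222.0], [299.0, 179.0], [224.0, 188.0], [261.0, 144.0]]
0.4 [[267.0, 222.0], [302.0, 177.0], [224.0, 187.0], [260.0, 143.0]]
0.6 [[267.0, 220.0], [303.0, 174.0], [223.0, 187.0], [260.0, 143.0]]
0.8 [[265.0, 217.0], [303.0, 170.0], [223.0, 187.0], [259.0, 143.0]]
1.0 [[262.0, 212.0], [300.0, 164.0], [223.0, 186.0], [259.0, 143.0]]
1.2 [[256.0, 206.0], [296.0, 157.0], [222.0, 186.0], [258.0, 142.0]]
1.4 [[249.0, 199.0], [289.0, 149.0], [222.0, 186.0], [258.0, 142.0]]
1.6 [[240.0, 191.0], [282.0, 140.0], [222.0, 186.0], [258.0, 142.0]]
```

The blue cover's contour now matches about 0.2 rad, so the blade is lifting it. I'll continue along the arc.

Emit:
send_rows(steps=[[-0.1,-0.15,0.6,0,0,0,1.5],[-0.17,-0.29,1.18,0,0,0,1.5],[-0.24,-0.4,1.8,0,0,0,1.5],[-0.29,-0.48,2.39,0,0,0,1.5],[-0.34,-0.56,3.62,0,0,0,1.5],[-0.32,-0.54,4.6,0,0,0,1.5],[-0.3,-0.5,5.46,0,0,0,1.5],[-0.22,-0.36,6.4,0,0,0,1.5],[-0.12,-0.19,7.27,0,0,0,1.5]])

```text
t: 17.6
eef_pos: [0.4796, -0.0256, 0.1568]
eef_rot: [[0.45, 0.854, 0.26], [0.74, -0.52, 0.427], [0.5, 0.0, -0.866]]
ft_force: [0.3, 0.6, -4.1]
gripper_width: 0.0256
grasp_force: 30.0
```

```bash
python3 st.py; python3 cov.py | head -1
```

```text
17.6 q [-30.5  17.5 119.7  40.6  50.1 -27.8] e [ 0.4796 -0.0256  0.1568] w 0.025565354502141244
tip(u,y,w)mm [-86.3   4.3  87.3] sx(u,y,w) [ 1.     0.    -0.001] rv err deg [ 0.04 -0.01  0.01]
blue 2781.5 [[224.0, 187.0], [262.0, 139.0], [302.0, 171.0], [264.0, 218.0]]
```

Emit:
send_rows(steps=[[0.15,0.25,0.87,0,0,0,1.5],[0.33,0.53,1.74,0,0,0,1.5],[0.55,0.9,2.55,0,0,0,1.5],[0.78,1.27,3.36,0,0,0,1.5],[1.06,1.73,4.1,0,0,0,1.5],[1.36,2.22,4.83,0,0,0,1.5],[1.7,2.78,5.5,0,0,0,1.5],[2.04,3.34,6.13,0,0,0,1.5],[2.55,4.17,6.87,0,0,0,1.5],[2.98,4.88,7.4,0,0,0,1.5]])

```text
t: 18.9
eef_pos: [0.5096, 0.0237, 0.2306]
eef_rot: [[0.45, 0.854, 0.26], [0.74, -0.52, 0.427], [0.5, 0.0, -0.866]]
ft_force: [-0.5, -1.7, -3.9]
gripper_width: 0.0257
grasp_force: 30.0
```

```bash
python3 st.py; python3 cov.py | head -1
```

```text
18.9 q [-22.8  12.3 112.6  36.5  56.2 -12.6] e [0.5096 0.0237 0.2306] w 0.025722818242492944
tip(u,y,w)mm [  0.6   4.4 122.3] sx(u,y,w) [ 1.     0.    -0.001] rv err deg [ 0.04 -0.01 -0.01]
blue 119.5 [[241.0, 191.0], [280.0, 142.0], [283.0, 144.0], [243.0, 193.0]]
```

Emit:
send_rows(steps=[[0.11,0.18,0.12,0,0,0,1.5],[0.22,0.37,0.25,0,0,0,1.5],[0.22,0.37,0.25,0,0,0,1.5],[-2,-3.3,-2.2,0,0,0,1.5],[-5,-8,-4.5,0,0,0,1.5],[-6,-10,0,-3.1,4.1,-6.9,1.5],[-7,-11,6,-6.2,8.1,-13.8,1.5],[-7.5,-11,12,-9.3,12.2,-20.7,1.5],[-8,-11,18,-12.4,16.2,-27.6,1.5],[-8.5,-11,18,-15.6,20.3,-34.5,1.5]])

```text
t: 20.2
eef_pos: [0.4249, -0.0872, 0.4146]
eef_rot: [[0.918, 0.391, 0.073], [0.388, -0.92, 0.052], [0.088, -0.02, -0.996]]
ft_force: [0.7, -0.8, -2.5]
gripper_width: 0.0259
grasp_force: 30.0
```

```bash
python3 st.py; python3 cov.py | head -1
```

```text
20.2 q [-23.6   0.1  92.2   4.4  85.   43.2] e [ 0.4249 -0.0872  0.4146] w 0.025931310907228066
tip(u,y,w)mm [-34.2 -41.4 311.4] sx(u,y,w) [ 0.743 -0.583 -0.329] rv err deg [ 15.75 -19.96  34.87]
blue 118.5 [[239.0, 189.0], [279.0, 140.0], [282.0, 142.0], [242.0, 191.0]]
```

Emit:
send_rows(steps=[[0,6,0,-3.07,4.05,-6.86,1.5],[0,12,0,-3.07,4.05,-6.86,1.5],[0,18,0,-3.07,4.05,-6.86,1.5],[0,24,0,-3.07,4.05,-6.86,1.5],[-0.3,30,0,-3.07,4.05,-6.86,1.5],[-0.5,36,0,-3.07,4.05,-6.86,1.5],[-0.57,41.6,0,-3.07,4.05,-6.86,1.5],[-0.57,41.6,-6,-3.07,4.05,-6.86,1.5],[-0.57,41.6,-12,-3.07,4.05,-6.86,1.5],[-0.57,41.6,-18,-3.07,4.05,-6.86,1.5]])

```text
t: 21.5
eef_pos: [0.418, 0.3289, 0.2276]
eef_rot: [[0.959, 0.283, -0.002], [0.283, -0.959, 0.001], [-0.002, -0.001, -1.0]]
ft_force: [0.5, 0.0, -2.4]
gripper_width: 0.0256
grasp_force: 30.0
```

Emit:
send_rows(steps=[[0,0,-6,0,0,0,1.5],[0,0,-12,0,0,0,1.5],[0,0,-18,0,0,0,1.5],[0,0,-23.5,0,0,0,1.5],[0,0,-23.5,0,0,0,1.5]])

```text
t: 22.12
eef_pos: [0.4165, 0.3274, -0.0081]
eef_rot: [[0.959, 0.282, -0.008], [0.282, -0.96, -0.004], [-0.008, 0.001, -1.0]]
ft_force: [0.7, -0.4, -0.5]
gripper_width: 0.0258
grasp_force: 30.0
```

```bash
python3 - <<'E'
from plan import *
g=np.load("g.npz"); s=r.get_state(); R=s["eef_rot"]; e=s["eef_pos"]; print(s["t"],e.round(4),np.degrees(Ro.from_matrix(Ro.from_euler("z",16.3,degrees=True).as_matrix()@(R@g["lr"]).T).as_rotvec()).round(2),(e+R@g["lt"]).round(4))
E
```

```text
22.125 [ 0.4165  0.3274 -0.0081] [ 0.23 -0.48 -0.02] [0.5192 0.3575 0.0397]
```

Emit:
send_rows(steps=[[0,0,-1.5,0,0,0,1.5],[0,0,-2.5,0,0,0,1.5],[0,0,-2.9,0,0,0,1.5],[0,0,-3.1,0,0,0,1.5],[0,0,-3.1,0,0,0,1.5]])

```text
t: 22.75
eef_pos: [0.4188, 0.3292, -0.0355]
eef_rot: [[0.96, 0.282, 0.0], [0.282, -0.96, 0.0], [0.0, -0.0, -1.0]]
ft_force: [0.2, 0.2, -0.7]
gripper_width: 0.0261
grasp_force: 30.0
```

Emit:
send_rows(steps=[[0,0,0,0,0,0,4],[0,0,0,0,0,0,6],[0,0,0,0,0,0,6],[0,0,1.5,0,0,0,6],[0,0,7,0,0,0,6],[0,0,13,0,0,0,6],[0,0,19,0,0,0,6],[0,0,25,0,0,0,6],[0,0,31,0,0,0,6],[0,0,37,0,0,0,6]])

```text
t: 24.0
eef_pos: [0.4178, 0.3286, 0.3375]
eef_rot: [[0.96, 0.281, 0.001], [0.281, -0.96, 0.001], [0.001, -0.0, -1.0]]
ft_force: [-0.1, 0.1, -0.2]
gripper_width: 0.0597
grasp_force: 0.0
```

```bash
python3 - <<'E'
from plan import *
a=cam("side"); s=r.get_state(); e=s["eef_pos"]; print(s["t"],e.round(4),s["gripper_width"])
cv2.imwrite("pics/c7.png",cv2.resize(a["img"][100:250,160:320],None,fx=4,fy=4,interpolation=cv2.INTER_CUBIC))
for k in((-.2,.10),(-.059,.06),(-.059,.03),(-.059,-.075),(-.059,-.05)):
    p=H+k[0]*u+k[1]*w; print(k,p.round(4),((p-e)*100).round(2))
print(u,w)
E
```

```text
24.05 [0.4195 0.3297 0.3453] 0.05936378846693111
(-0.2, 0.1) [ 0.4642 -0.0593  0.2066] [  4.47 -38.9  -13.87]
(-0.059, 0.06) [0.5381 0.0621 0.2425] [ 11.87 -26.76 -10.28]
(-0.059, 0.03) [0.5459 0.0749 0.2165] [ 12.65 -25.48 -12.88]
(-0.059, -0.075) [0.5732 0.1197 0.1255] [ 15.38 -20.99 -21.97]
(-0.059, -0.05) [0.5667 0.1091 0.1472] [ 14.73 -22.06 -19.81]
[0.45056233 0.73959015 0.5       ] [-0.26013228 -0.42700257  0.8660254 ]
```

View pics/c7.png

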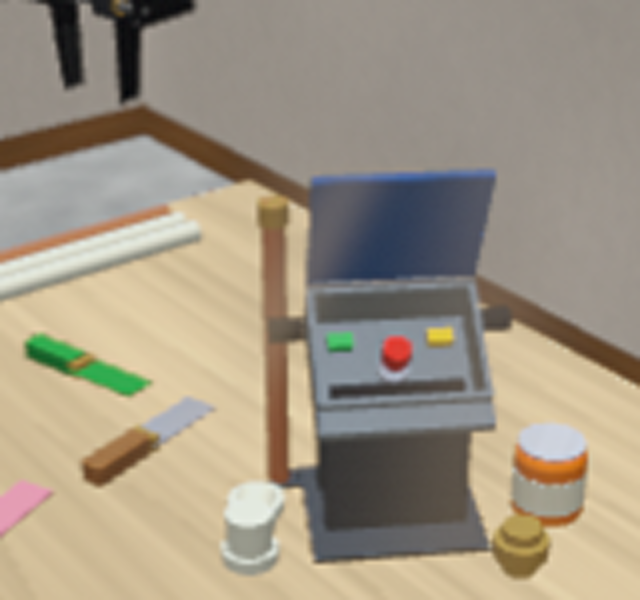

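The side view shows the cover standing open, the scraper flat near (195,205), and the red knob at px (259,188). Green and yellow buttons sit either side of it, and the bystanders are undisturbed.

Emit:
send_rows(steps=[[0,-5,3,0,0,0,4.5],[0,-11,4,3.1,-4.1,6.9,4.5],[0,-17,4,6.2,-8.1,13.8,4.5],[0,-23,4,9.3,-12.2,20.7,4.5],[1,-29,4,12.4,-16.2,27.6,4.5],[2.5,-34,2,15.6,-20.3,34.5,4.5],[4.5,-38.8,-2,18.67,-24.35,41.36,4.5],[4.5,-38.8,-8,18.67,-24.35,41.36,4.5],[4.5,-38.8,-12.8,18.67,-24.35,41.36,4.5],[4.5,-38.8,-12.8,18.67,-24.35,41.36,4.5]])

```text
t: 25.3
eef_pos: [0.463, -0.0599, 0.2048]
eef_rot: [[0.451, 0.854, 0.261], [0.74, -0.521, 0.427], [0.5, 0.001, -0.866]]
ft_force: [1.0, -0.0, 0.8]
gripper_width: 0.0453
grasp_force: 0.0
```

```bash
cat > kn.py <<'E'
from plan import *
s=r.get_state(); e=s["eef_pos"]; c=np.c_[u,by,w]
print(s["t"],e.round(4),"tcp uyw",((e-H)@c*1000).round(1),"zt",(s["eef_rot"].T@w).round(3),s["gripper_width"])
E
python3 kn.py; python3 - <<'E'
from plan import *
print("knob pred side",proj(cam("side"),[H-.059*u-.021*w,H-.059*u-.01*w]).round(1), "top")
d=cam("top"); print(proj(d,[H-.059*u-.021*w]).round(1)); h=cv2.cvtColor(d["img"],cv2.COLOR_BGR2HSV)
m=cv2.inRange(h,(0,170,90),(6,255,255))|cv2.inRange(h,(174,170,90),(180,255,255)); m[:,:200]=0;m[:,320:]=0; print(np.argwhere(m).mean(0)[::-1],m.sum()/255)
E
```

```text
25.3 [ 0.463  -0.0599  0.2048] tcp uyw [-201.9    0.7   99.1] zt [-0.     0.001 -1.   ] 0.04530078097467069
knob pred side [[258.  187.8]
 [258.3 186.2]] top
[[254.4 179.8]]
[255.775 180.525] 40.0
```

Emit:
send_rows(steps=[[2.5,4.1,1.2,0,0,0,4.5],[5,8.2,2.4,0,0,0,4.5],[7.48,12.28,3.69,0,0,0,4.5],[8.3,13.6,1,0,0,0,4.5],[9.1,14.9,-1.65,0,0,0,4.5],[9.1,14.9,-1.65,0,0,0,4.5],[9.1,14.9,-1.65,0,0,0,4.5]])

```text
t: 26.28
eef_pos: [0.5549, 0.0903, 0.1919]
eef_rot: [[0.448, 0.855, 0.262], [0.74, -0.519, 0.427], [0.501, 0.002, -0.866]]
ft_force: [-0.8, -0.9, 0.2]
gripper_width: 0.0447
grasp_force: 0.0
```

```bash
python3 kn.py
```

```text
26.275 [0.5549 0.0903 0.1919] tcp uyw [-55.9   0.4  -0.2] zt [ 0.001  0.001 -1.   ] 0.044734309993587774
```

Emit:
send_rows(steps=[[0.5,0.85,-2,0,0,0,4.5],[1,1.7,-3.8,0,0,0,4.5],[1.5,2.45,-5.4,0,0,0,4.5],[1.81,2.98,-6.65,0,0,0,4.5],[1.81,2.98,-6.65,0,0,0,4.5]])

```text
t: 26.9
eef_pos: [0.5726, 0.1202, 0.1227]
eef_rot: [[0.45, 0.855, 0.259], [0.74, -0.519, 0.427], [0.5, -0.001, -0.866]]
ft_force: [0.5, -0.2, -0.5]
gripper_width: 0.0449
grasp_force: 0.0
```

Emit:
send_rows(steps=[[0,0,0,0,0,0,1.5],[0,0,0,0,0,0,1.5],[0,0,0,0,0,0,1.5],[0,0,0,0,0,0,1.5]])

```text
t: 27.4
eef_pos: [0.5742, 0.119, 0.1237]
eef_rot: [[0.45, 0.853, 0.263], [0.74, -0.521, 0.425], [0.5, 0.003, -0.866]]
ft_force: [6.0, -2.7, -2.7]
gripper_width: 0.0256
grasp_force: 30.0
```

```bash
python3 kn.py; python3 cov.py|head -1
```

```text
27.4 [0.5742 0.119  0.1237] tcp uyw [-60.   -1.2 -76.5] zt [ 0.     0.004 -1.   ] 0.025634371650750453
blue 145.0 [[239.0, 189.0], [279.0, 140.0], [282.0, 142.0], [242.0, 192.0]]
```

Emit:
send_rows(steps=[[-0.18,-0.3,0.61,0,0,0,1.5],[-0.36,-0.6,1.21,0,0,0,1.5],[-0.52,-0.85,1.73,0,0,0,1.5],[-0.57,-0.94,1.9,0,0,0,1.5],[-0.57,-0.94,1.9,0,0,0,1.5]])

```text
t: 28.08
eef_pos: [0.5684, 0.1097, 0.1426]
eef_rot: [[0.45, 0.853, 0.263], [0.74, -0.521, 0.425], [0.5, 0.003, -0.866]]
ft_force: [8.0, 0.8, -5.9]
gripper_width: 0.0256
grasp_force: 30.0
```

```bash
python3 kn.py; python3 cov.py|head -1; python3 -c "
from plan import *; f=r.get_state()['ft_force']; print(f,f@w)"
```

```text
28.075 [0.5684 0.1097 0.1426] tcp uyw [-60.1  -1.1 -54.7] zt [ 0.     0.003 -1.   ] 0.025599541122408552
blue 137.5 [[239.0, 189.0], [279.0, 140.0], [282.0, 142.0], [242.0, 191.0]]
[ 8.23392882  0.19089319 -5.43962369] -6.934274901344873
```

Emit:
send_rows(steps=[[-0.02,-0.03,0.07,0,0,0,1.5],[-0.02,-0.03,0.07,0,0,0,1.5],[-0.02,-0.03,0.07,0,0,0,1.5],[-0.02,-0.03,0.07,0,0,0,1.5],[-0.02,-0.03,0.07,0,0,0,1.5],[-0.02,-0.03,0.07,0,0,0,1.5],[-0.02,-0.03,0.07,0,0,0,1.5],[-0.02,-0.03,0.07,0,0,0,1.5],[-0.02,-0.03,0.07,0,0,0,1.5],[-0.02,-0.03,0.07,0,0,0,1.5]])

```text
t: 29.38
eef_pos: [0.5683, 0.1095, 0.1428]
eef_rot: [[0.45, 0.853, 0.263], [0.74, -0.521, 0.425], [0.5, 0.003, -0.866]]
ft_force: [12.5, 3.6, -12.0]
gripper_width: 0.0255
grasp_force: 30.0
```

```bash
python3 kn.py; python3 -c "
from plan import *; f=r.get_state()['ft_force']; print(f,f@w)"
```

```text
29.375 [0.5683 0.1095 0.1428] tcp uyw [-60.1  -1.1 -54.4] zt [-0.     0.003 -1.   ] 0.025545986410749635
[ 12.53892896   3.63833481 -12.00345444] -15.210655038496839
```

Emit:
send_rows(steps=[[0.2,0.3,-0.65,0,0,0,1.5],[0.4,0.65,-1.3,0,0,0,1.5],[0.55,0.9,-1.85,0,0,0,1.5],[0.55,0.9,-1.85,0,0,0,4.5],[0.55,0.9,-1.85,0,0,0,4.5],[0.55,0.9,-1.85,0,0,0,4.5],[0,0,0,0,0,0,4.5],[-1,-1.7,3.5,0,0,0,4.5],[-2,-3.4,7,0,0,0,4.5],[-3,-5.1,10.3,0,0,0,4.5]])

```text
t: 30.62
eef_pos: [0.5362, 0.0587, 0.2472]
eef_rot: [[0.45, 0.854, 0.26], [0.74, -0.52, 0.427], [0.5, 0.001, -0.866]]
ft_force: [0.0, 0.8, 0.3]
gripper_width: 0.0449
grasp_force: 0.0
```

Emit:
send_rows(steps=[[-1.5,-2.5,3,0,0,0,4.5],[-4,-6.5,3,0,0,0,4.5],[-6.5,-10.5,3,0,0,0,4.5],[-9,-15,3,0,0,0,4.5],[-10,-20,6,0,0,0,4.5],[-10,-20,6,0,0,0,4.5],[-10,-20,6,0,0,0,4.5]])

```text
t: 31.5
eef_pos: [0.4366, -0.1403, 0.3055]
eef_rot: [[0.451, 0.854, 0.26], [0.74, -0.52, 0.427], [0.5, -0.0, -0.866]]
ft_force: [-0.1, 0.3, -1.2]
gripper_width: 0.0448
grasp_force: 0.0
```

```bash
python3 kn.py; python3 cov.py|head -1; python3 - <<'E'
from h import *
a=cam("side")["img"][100:250,160:310]; b=cam("top")["img"][130:280,150:300]
cv2.imwrite("pics/c8.png",np.hstack([cv2.resize(x,(400,400),interpolation=cv2.INTER_CUBIC) for x in(a,b)]))
E
```

```text
31.5 [ 0.4366 -0.1403  0.3055] tcp uyw [-222.9  -18.6  227.5] zt [ 0. -0. -1.] 0.04481652263941511
blue 119.5 [[239.0, 189.0], [279.0, 140.0], [281.0, 142.0], [241.0, 191.0]]
```

View pics/c8.png

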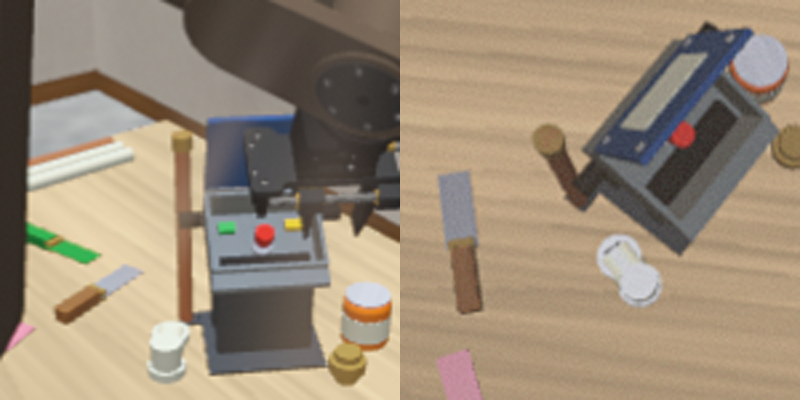

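The knob is home at side px (259,188), the cover is open, the scraper lies flat, and the bystanders are in place. The arm is clear of everything.

```bash
python3 -c "
from rig import r; print(r.finish_job())"
```

```text
the job is handed in; nothing more can be done
None
```

The job is handed in, with no verdict returned: the scraper blade prised the cover up and swung it open, the scraper was laid flat, and the red knob was held at its stop for over a second and let back in, with the bystanders in place in the last pictures.

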